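# Line up the leaves of a pellet gauge with a tapered drift pin

## Robot

A 7-joint arm with a two-finger parallel gripper is mounted at the origin on a cart in front of the work surface, level with it; the furniture and walls round the work are solid. World frame = base frame: x ahead of the robot, y to its left, z up, the work surface at z = 0. Lengths are in m, angles in rad, forces in N, time in s.
With the tool pointing down it reaches from about 0.35 to 0.9 m from the base axis. Payload 7.2 kg.
Tool frame: the origin (TCP) lies on the centre line of the jaws, within the pads' length; the fingertips stand 17 mm ahead of it and the grasp point (between the pads) lies 2 mm behind it; z points along the fingers, y is the direction in which the jaws open and shut (so a half turn about z gives the same grasp; the last joint's range is limited). The gripper opens to 88 mm and grips with 3 to 60 N. Pads are 20 mm wide; open, the fingers measure 115 mm over their backs; the gripper's body (75 mm by 178 mm) begins 61 mm behind the grasp point.
Start: joints at [-1.416, 0.411, -0.013, 1.596, 0.006, 1.134, -0.082], TCP at [0.138, 0.61, 0.24] pointing down, gripper open.
Joint ranges: [-2.95, 2.95], [-0.29, 1.99], [-1.47, 1.44], [0.14, 2.54], [-1.03, 4.17], [0.13, 1.85], [-2.86, 2.86]. Speed limits (rad/s): [2.39, 2.39, 3.01, 3.01, 3.14, 3.14, 3.14].

## Interface

Orientations are given as [roll, pitch, yaw] about the fixed x, y, z axes, in that order (R = Rz(yaw) Ry(pitch) Rx(roll)).
In Python, from rig import * gives the robot as it stands.
- The arm moves only by the shell command python3 -m creep 'ROWS' [OPENING]. ROWS is JSON, a list of rows, each a list of 6 numbers: the shift along the tool's x, y, z in mm, then the turn, a rotation vector about the tool's x, y, z in rad. In form: [[tx, ty, tz, rx, ry, rz], ...]. A call has 1 to 10 rows; each row is the pose to reach, as a shift and turn from the pose measured when the call began, along the tool's axes at that moment; what a row does not reach only later rows make up. A row lasts 1/8 s, in which the tool goes at most 62.5 mm and 10.7 degrees, less where a joint would pass 70% of its speed; a pose out of reach is approached as far as the arm can. A call with a gripper value outside its range is refused whole. OPENING is the finger opening in mm, from 0 to 87.8, set as the call begins (- or left out, the last holds). The fingers move at their own pace and stop on an object; the grip force is fixed at half the most. Time passes only in rows, so rows that repeat a pose let the fingers close. It gives the time, the measured TCP pose, the force and the opening at its end, in the units of the state.
- read_state(): the state, without advancing time (a new reading comes with each control period).
- get_image(name): name is "scene" or "top" or "wrist"; returns a dict with "img" (420x560x3 uint8, red, green, blue), "intrinsics" (3x3 intrinsics, pixels), "R" (3x3) and "t" (3): a world point X has camera coordinates R X + t; the wrist camera has in their place "mount" (4x4, takes a point from camera to tool coordinates, whose origin is the TCP and whose axes are the flange's). Camera axes: x right, y down, z forward; pixel columns grow to the right and rows downward; lengths in m; the calibration is good to about 2 mm. A picture is of the moment at which its call begins: read the wrist's pose just before it. There is no depth.
- sign_off(): hands the job in, once; it reports no verdict.
The state is a dict: "time": time; "joint_pos": joint angles; "qd": joint speeds; "tau": joint torques, N m; "tcp_pos": TCP position; "tcp_rot": TCP orientation; "ft_force": force on the tool from outside, world axes, zero at the start; "ft_torque": the same for the moment, N m; "finger_gap": finger opening in m.
Only numpy, scipy, OpenCV 4.12 (cv2) and the standard library are available. Lean on these libraries where they do the work, as an engineer would, in place of code of your own. Each camera call takes 0.05 s, during which the arm holds its last target. There are 200 camera calls.

## Task

The two swinging leaves of the pellet gauge have drifted out of line with its block. Take the tapered pin with the orange handle out of its stand and drive it down through the large hole at the end of both leaves into the block, so that the pin itself draws them into line, until its collar sits flat on the upper leaf; leave the pin there and let go. Do not push the leaves straight by other means first, and leave the jars and the blue-lidded tin where they are.

Things in the scene. Friction and masses are not known exactly. Their poses are not given: they have to be found in the camera images.
- gauge: Pellet gauge, fixed: green block 60 x 150 mm, 40 mm high, with two 6 mm leaves stacked on it (brass, then steel), 44 mm wide, turning on one upright pivot screw (head 6 mm above the leaves). Origin on the worktop under the block's lock bore (20 mm, vertical, right through); +y to the pivot axis at y = 90 mm, z up. Block x -30..30, y -30..120 mm. The two 12 mm pellet holes are not for the pin.
- bore_top (a point): Point on the axis of the block's lock bore at the height of the top of the stack (52 mm above the worktop): where the centre of the pin's collar underside belongs. Axes as the gauge's.
- upper_leaf_hole (a point): Centre of the steel (upper) leaf's 20 mm lock hole, at its top face; moves with the leaf.
- lower_leaf_hole (a point): Centre of the brass (lower) leaf's 20 mm lock hole, at its top face, 6 mm below that of the upper leaf; moves with the leaf.
- upper_leaf (a joint): Angle of the steel leaf on its pivot, rad, limits +-0.08, counter-clockwise from above positive; 0 = in line with the block. The lock hole shifts along the gauge's +x by 90 mm times the angle. Starts at 0.034 to 0.048 (3.1 to 4.3 mm off). Stiff: takes about 2.5 N at the hole to turn, and stays where left.
- lower_leaf (a joint): The same for the brass leaf; starts at -0.048 to -0.034, so off to the other side.
- drift_pin: Tapered pin, loose, 150 g, standing tip down in its stand. Origin at the tip, z toward the handle. Round: tip 5 mm diameter widening evenly to 19.5 mm at z = 30, 19.5 mm shank to z = 42, steel collar 32 mm diameter from z = 42 to 48, orange handle 22 mm diameter from z = 48 to 104 mm. It does not sink home by its own weight: press with 5 to 20 N.
- pin_grip (a point): Point on the pin's axis in the handle, 78 mm above the tip (30 mm above the top of the collar): a good height to grip.
- pin_shoulder (a point): Centre of the underside of the pin's collar, 42 mm above the tip.
- pin_stand: Fixed grey stand: tube 40 mm outside, 22 mm bore, 50 mm high on a round foot of 68 mm. Origin on the worktop on its axis. The pin hangs in it by its collar, tip 8 mm above the worktop; lift it at least 45 mm to clear.
- sample_jar_3: Glass sample jar with black cap, 54 mm diameter, 80 mm high, behind the gauge; leave it. Origin under its centre.
- sample_jar_2: Glass sample jar with red cap, 54 mm diameter, 80 mm high, behind the gauge; leave it. Origin under its centre.
- grease_tin: Round white tin with blue lid, 64 mm diameter, 33 mm high, in front of the stand and gauge; leave it. Origin under its centre.

How it is judged:
By the outcome, as a careful person would: the job done as asked, in the order asked, and still so for the second after the job is handed in, with the robot touching nothing.
It also fails if it takes over 40 s, if anything falls off the work surface, if the arm or the gripper's body presses on something with over 40 N, if the wrist force passes 120 N, or if a joint passes its speed limit or range.

## Working session

There is one attempt and no reset: what is moved stays moved. The work goes in short steps, Python scripts to look and compute and a shell command to move; the robot and the scene stay as the last step left them, time stands still between calls to the robot, and variables do not carry over. Pictures are saved under pics/ and viewed, about 8 in all and at most 12, crops included, and the job is handed in when it is done.

```bash
mkdir -p pics; cat > h.py <<'E'
from rig import *
import numpy as np, cv2
from scipy.spatial.transform import Rotation as Ro
def snap(n,f,crop=None,s=1):
    st=read_state(); d=get_image(n); im=d["img"][:,:,::-1].copy()
    if crop: x0,x1,y0,y1=crop; im=im[y0:y1,x0:x1]
    if s!=1: im=cv2.resize(im,None,fx=s,fy=s,interpolation=cv2.INTER_CUBIC)
    cv2.imwrite("pics/"+f,im); return st,d
def cam(st,d):
    if "mount" in d:
        T=np.eye(4); T[:3,:3]=Ro.from_euler('xyz',st["tcp_rot"]).as_matrix(); T[:3,3]=st["tcp_pos"]
        C=np.linalg.inv(T@np.array(d["mount"])); return C[:3,:3],C[:3,3]
    return np.array(d["R"]),np.array(d["t"])
def px2w(st,d,uv,z):
    R,t=cam(st,d); r=R.T@np.linalg.inv(d["intrinsics"])@np.array([*uv,1.]); c=-R.T@t
    return c+r*(z-c[2])/r[2]
def w2px(st,d,X):
    R,t=cam(st,d); p=np.array(d["intrinsics"])@(R@np.array(X)+t); return p[:2]/p[2]
def tooldelta(st,X): # mm in tool axes
    return 1e3*Ro.from_euler('xyz',st["tcp_rot"]).as_matrix().T@(np.array(X)-st["tcp_pos"])
E
python3 - <<'E'
from h import *
st,d=snap("top","top0.png"); print(st); print(d["intrinsics"],d["R"],d["t"])
snap("scene","sc0.png")
E
```

```text
{'time': 0.0, 'joint_pos': array([-1.41619355,  0.41184196, -0.0127502 ,  1.59702038,  0.00561383,
        1.13431697, -0.08221531]), 'qd': array([-0.00022263,  0.00138478,  0.00048269, -0.00224128,  0.00028636,
       -0.00044391,  0.00232215]), 'tau': array([-7.59390550e-04, -5.87954307e+01,  6.41871840e-01, -2.91072822e+01,
       -5.36489964e-02,  1.83603808e-02,  1.46252314e-04]), 'tcp_pos': array([0.13801916, 0.60908425, 0.23885465]), 'tcp_rot': array([-3.14004551e+00,  1.07474648e-04,  2.91884002e+00]), 'ft_force': array([-0.27841507, -0.56447618,  0.91994465]), 'ft_torque': array([-0.05147584,  0.00273262, -0.03581474]), 'finger_gap': 0.08796290455140687}
[[444.71018455   0.         281.29820331]
 [  0.         444.71018455 213.8007417 ]
 [  0.           0.           1.        ]] [[-0.01766842 -0.99974365  0.01415838]
 [-0.98348534  0.01482655 -0.1803795 ]
 [ 0.18012334 -0.01711158 -0.98349518]] [-0.02507896  0.5343545   0.83712444]
```

View pics/top0.png

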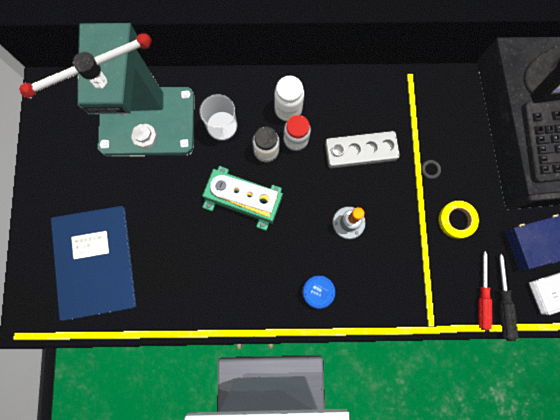

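View pics/sc0.png

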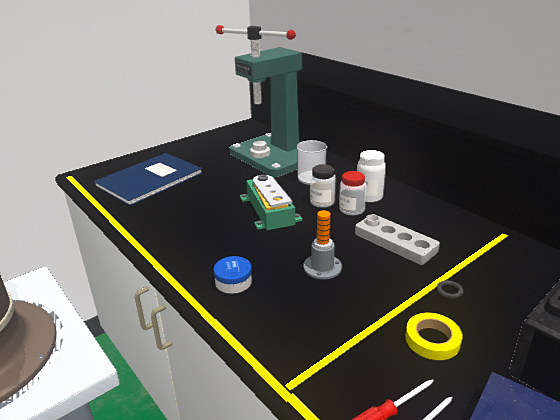

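The top view shows the stand foot at about (349,224), handle top (358,213), gauge lock hole (264,199), pivot (220,186), tin (319,292), and jar caps (265,137) and (297,127).

```bash
python3 - <<'E'
from h import *
st=read_state();d=get_image("top")
for n,uv,z in [("foot",(349,224),.004),("handletop",(358,213),.112),("lock",(264,199),.052),("pivot",(220,186),.058),("tin",(319,292),.033),("jar3",(265,137),.08),("jar2",(297,127),.08)]:
    print(n,px2w(st,d,uv,z).round(4))
im=d["img"][:,:,::-1]
a=cv2.resize(im[160:250,190:295],None,fx=5,fy=5,interpolation=cv2.INTER_CUBIC)
b=cv2.resize(im[195:245,325:375],None,fx=5,fy=5,interpolation=cv2.INTER_CUBIC)
o=np.zeros((450,525+250,3),np.uint8);o[:,:525]=a;o[:250,525:]=b
cv2.imwrite("pics/c1.png",o)
print(tooldelta(st,px2w(st,d,(358,213),.112)), st["tcp_rot"])
E
```

```text
foot [ 0.5183 -0.1757  0.004 ]
handletop [ 0.5217 -0.1749  0.112 ]
lock [5.638e-01 2.000e-04 5.200e-02]
pivot [0.5903 0.0873 0.058 ]
tin [ 0.3793 -0.1055  0.033 ]
jar3 [ 0.6834 -0.0037  0.08  ]
jar2 [ 0.7035 -0.0677  0.08  ]
[-547.33901575 -679.64636897  127.96049643] [-3.14010483e+00  1.13820799e-04  2.91880804e+00]
```

View pics/c1.png

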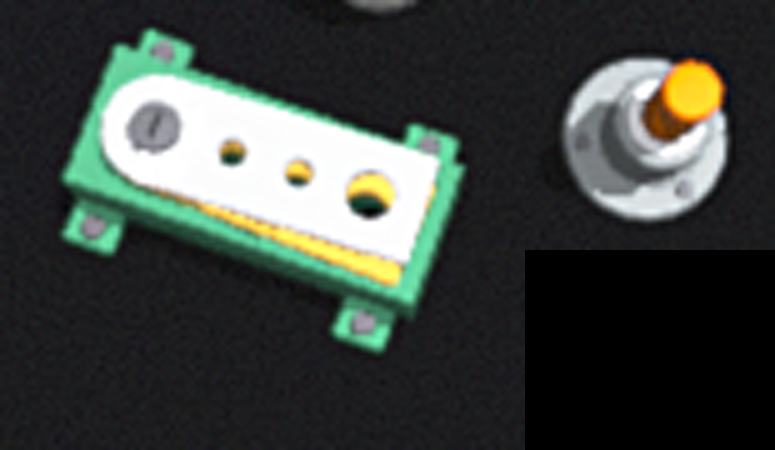

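Fair estimates in hand: the pin's axis is at (0.521,-0.175), and the steel hole at (0.564,0.000), so the bore is near (0.560,0.001) with gauge yaw about -0.3. I'll set out via a waypoint around (0.42,0.20).

```bash
python3 -m creep '[[-40,-40,0,0,0,0.17],[-85,-80,0,0,0,0.34],[-130,-122,0,0,0,0.51],[-175,-164,0,0,0,0.68],[-222,-206,0,0,0,0.85],[-270,-250,0,0,0,1.02],[-318,-294,0,0,0,1.19],[-365,-337,0,0,0,1.36],[-365,-337,0,0,0,1.44]]' 60
python3 - <<'E'
from h import *
st=read_state();print(st["tcp_pos"],st["tcp_rot"],st["joint_pos"],tooldelta(st,(.5215,-.175,.24)))
E
```

```text
time: 1.27
tcp_pos: [0.4217, 0.1957, 0.2397]
tcp_rot: [3.141, 0.002, 1.468]
ft_force: [0.2, 0.2, 0.8]
finger_gap: 0.0602
[0.42165893 0.19566034 0.23971168] [3.14063219e+00 1.66754263e-03 1.46787019e+00] [-0.95651937  0.13203058  0.46442436  1.99264275 -0.06652037  1.03188863
 -0.56432804] [-358.4405834   137.39564368    0.44136023]
```

```bash
python3 -m creep '[[-45,17,0,0,0,0],[-95,37,0,0,0,0],[-148,57,0,0,0,0],[-200,77,0,0,0,0],[-252,97,0,0,0,0],[-305,117,0,0,0,0],[-340,130,0,0,0,0],[-358,137,0,0,0,0],[-358,137,0,0,0,0],[-358,137,0,0,0,0]]' 60
python3 - <<'E'
from h import *
st,d=snap("wrist","w1.png");print(st["tcp_pos"],st["tcp_rot"],st["joint_pos"])
print(w2px(st,d,(.5215,-.175,.112)),w2px(st,d,(.5215,-.175,.05)))
E
```

```text
time: 2.52
tcp_pos: [0.5209, -0.1734, 0.2402]
tcp_rot: [3.141, 0.001, 1.469]
ft_force: [-0.6, 0.5, -0.4]
finger_gap: 0.0599
[ 0.52092289 -0.17344263  0.24016477] [3.14137796e+00 1.05414402e-03 1.46862145e+00] [-0.32374823  0.32573383  0.7101692   1.81758206 -0.23712255  1.08461948
  0.37000531]
[276.65753195 207.98499406] [276.57373778 192.97568139]
```

View pics/w1.png

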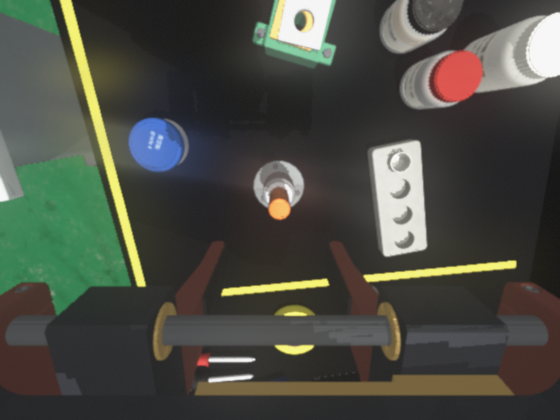

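The wrist view shows the handle top at (280,209), against a predicted (277,208), so the pin is about 2 mm further in +x. I'll correct for that and descend to grip.

```bash
python3 -m creep '[[-1,2,30,0,0,0],[-1,2,70,0,0,0],[-1,2,110,0,0,0],[-1,2,140,0,0,0],[-1,2,156,0,0,0],[-1,2,156,0,0,0],[-1,2,156,0,0,0]]' 60
python3 -m creep '[[0,0,0,0,0,0],[0,0,0,0,0,0],[0,0,0,0,0,0],[0,0,0,0,0,0],[0,0,0,0,0,0],[0,0,0,0,0,0]]' 10
```

```text
time: 3.45
tcp_pos: [0.5237, -0.1745, 0.0854]
tcp_rot: [3.14, 0.001, 1.47]
ft_force: [-1.3, -0.0, -0.2]
finger_gap: 0.06
time: 4.2
tcp_pos: [0.5237, -0.1746, 0.0854]
tcp_rot: [3.14, 0.001, 1.47]
ft_force: [-1.2, 0.7, 1.3]
finger_gap: 0.0215
```

```bash
python3 -m creep '[[0,0,-15,0,0,0],[0,0,-45,0,0,0],[0,0,-80,0,0,0],[15,4,-110,0,0,0],[45,11,-125,0,0,0],[75,19,-125,0,0,0],[87,23,-125,0,0,0],[87,23,-125,0,0,0],[87,23,-125,0,0,0]]'
python3 - <<'E'
from h import *
st,d=snap("wrist","w2.png",(100,500,0,300),2);print(st["tcp_pos"],st["tcp_rot"],st["joint_pos"])
im=d["img"];np.save("w2.npy",im)
print(w2px(st,d,(.5603,.0013,.052)),w2px(st,d,(.5638,.0002,.052)),w2px(st,d,(.59,.087,.058)))
E
```

```text
time: 5.32
tcp_pos: [0.5545, -0.0917, 0.2104]
tcp_rot: [3.14, 0.002, 1.468]
ft_force: [-1.0, 0.6, -0.2]
finger_gap: 0.0216
[ 0.55450419 -0.09172793  0.21038544] [3.13998745e+00 1.71623345e-03 1.46780469e+00] [-0.44400687  0.3811587   0.68183919  1.82261164 -0.27474549  1.0324838
  0.24180672]
[271.87641993 107.56727669] [275.50813066 108.35465693] [294.92630557   0.99469169]
```

View pics/w2.png

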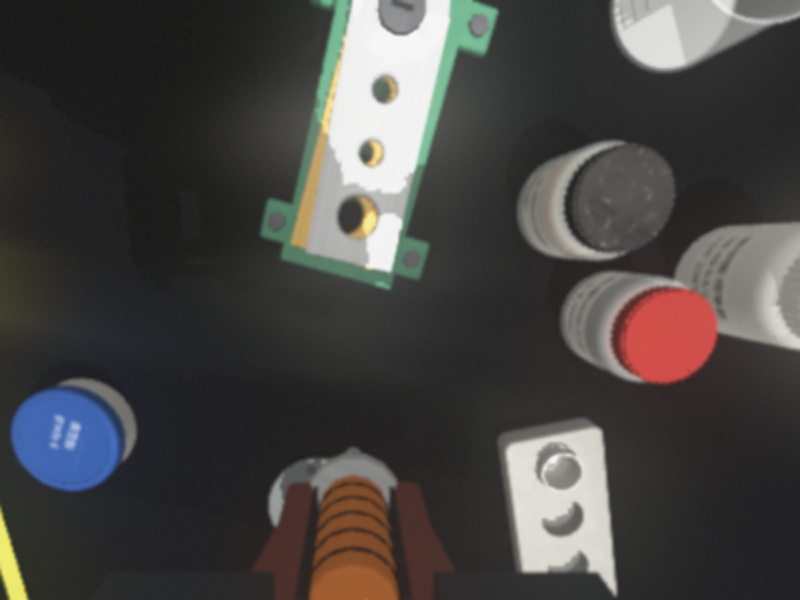

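The wrist view shows the steel lock hole at full-frame (278.5,108.5), the pivot at (301,5), and the pin held upright. The hole is again about 2 mm further +x than the top camera gave, the same offset as for the pin, so I'll trust the wrist camera.

```bash
python3 - <<'E'
from h import *
st,d=snap("wrist","x.png")
im=d["img"][:,:,::-1]
cv2.imwrite("pics/w3.png",cv2.resize(im[60:160,225:325],None,fx=6,fy=6,interpolation=cv2.INTER_CUBIC))
h=px2w(st,d,(278.5,108.3),.052);p=px2w(st,d,(301,5.5),.058)
v=(p-h)[:2];L=np.hypot(*v);a=np.arctan2(v[1],v[0])-np.pi/2
print(h,p,L,"leaf yaw",a)
yaw=a-.041; b=p[:2]+.09*np.array([np.sin(yaw),-np.cos(yaw)])
b2=h[:2]-.0037*np.array([np.cos(yaw),np.sin(yaw)])
print("bore",b,b2,"yaw",yaw)
for n,X in (("bore",b2),):print(tooldelta(st,(*X,.21)), w2px(st,d,(*X,.04)))
for lx,ly in((-30,-30),(30,-30)):
    c,s=np.cos(yaw),np.sin(yaw);print(lx,ly,(w2px(st,d,(b2[0]+(c*lx-s*ly)/1e3,b2[1]+(s*lx+c*ly)/1e3,.04))-[225,60])*6)
g=np.array(st["tcp_pos"]);R=Ro.from_euler('xyz',st["tcp_rot"]).as_matrix()
for k in(-.002+.030,): print("collar px",w2px(st,d,g+R@[0,0,k]))
E
```

```text
[ 5.66806416e-01 -1.17822122e-04  5.20000000e-02] [0.59514081 0.08298374 0.058     ] 0.08779924491012382 leaf yaw -0.3285996477605102
bore [ 0.56262901 -0.00093874] [0.56335627 0.00121877] yaw -0.3695996477605102
[93.44143795 -0.80433145  0.22452517] [274.92784463 107.7685008 ]
-30 -30 [ 89.28152477 413.88339327]
30 -30 [418.1650029  506.13672496]
collar px [275.79397856 250.02394659]
```

View pics/w3.png

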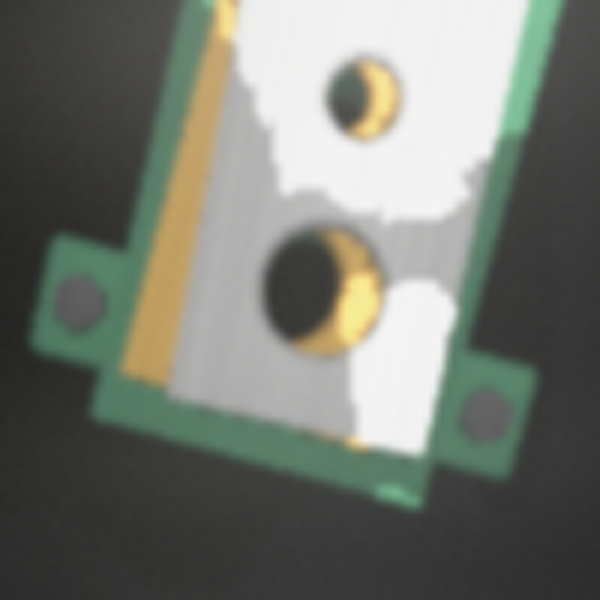

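The block corners at crop (92,418) and (420,508) match the predicted pose within 0.5 px, so the bore is about (0.5635,0.001). The tip has roughly ±3.8 mm of room, so I'll go above it and start down.

```bash
python3 -m creep '[[20,0,0,0,0,0],[55,-0.5,0,0,0,0],[84,-0.5,0,0,0,0],[93.5,-0.5,10,0,0,0],[93.5,-0.5,40,0,0,0],[93.5,-0.5,65,0,0,0],[93.5,-0.5,72,0,0,0],[93.5,-0.5,72,0,0,0],[93.5,-0.5,72,0,0,0]]'
python3 - <<'E'
from h import *
st,d=snap("wrist","w4.png",(180,380,60,260),3);print(st["tcp_pos"],st["tcp_rot"],tooldelta(st,(.5635,.001,.0874)))
s2,d2=snap("scene","s4.png",(220,340,130,240),5)
E
```

```text
time: 6.55
tcp_pos: [0.5644, 0.0007, 0.1391]
tcp_rot: [3.139, 0.001, 1.467]
ft_force: [0.2, -0.1, -0.8]
finger_gap: 0.0215
[0.56441799 0.00074466 0.13910532] [3.13853412e+00 1.25295655e-03 1.46682947e+00] [ 0.2234793  -1.09766616 51.70196894]
```

View pics/s4.png

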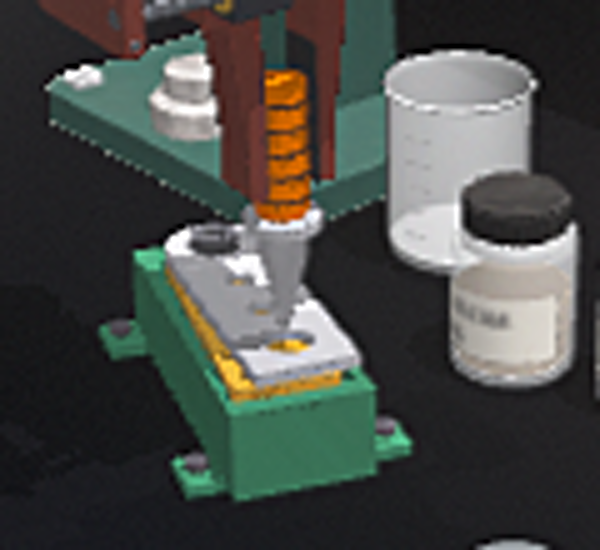

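View pics/w4.png

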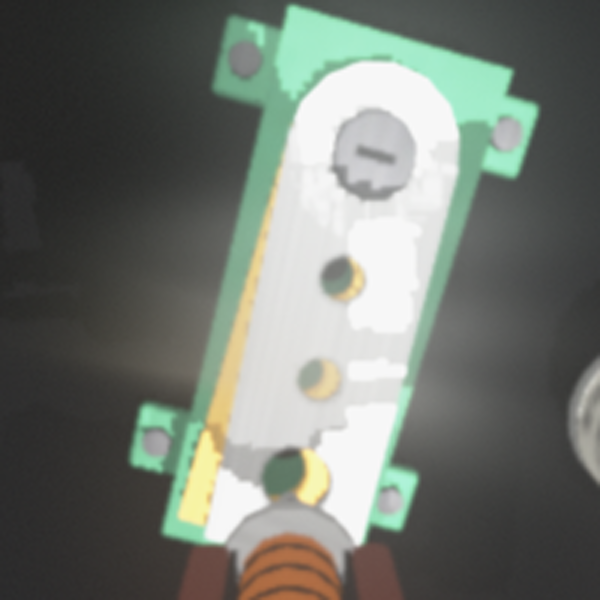

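The scene view shows the tip just over the hole, about 10 mm up. The wrist view shows the steel hole at crop (297,477), the pivot at (374,153) and the rear block corners at (288,5) and (512,70). I'll refine from these closer points.

```bash
python3 - <<'E'
from h import *
from scipy.optimize import least_squares
st=read_state();d=get_image("wrist")
f=lambda u,v:(180+u/3,60+v/3)
obs=[((-30,120,40),f(288,5)),((30,120,40),f(512,70)),((0,90,58),f(374,153)),((-30,-30,40),f(163,536))]
def r(q):
    c,s=np.cos(q[2]),np.sin(q[2])
    return np.concatenate([w2px(st,d,(q[0]+(c*X[0]-s*X[1])/1e3,q[1]+(s*X[0]+c*X[1])/1e3,X[2]/1e3))-p for X,p in obs])
o=least_squares(r,[.5635,.001,-.36],x_scale=[.01,.01,.1]);print(o.x,o.fun.round(1))
h=px2w(st,d,f(297,477),.052);print("hole",h)
c,s=np.cos(o.x[2]),np.sin(o.x[2]);e=h[:2]-o.x[:2];print("hole in gauge mm",1e3*(c*e[0]+s*e[1]),1e3*(-s*e[0]+c*e[1]))
print(tooldelta(st,(o.x[0],o.x[1],.0874)))
E
```

```text
[ 0.56360355  0.00134854 -0.3576252 ] [-0.1  0.  -0.3 -0.2  0.3  0.6  0.1 -0.6]
hole [0.56742736 0.00188929 0.052     ]
hole in gauge mm 3.3925866640090683 1.8450660524580589
[ 0.23462324 -0.99921766 51.72644041]
```

Both fits agree on the bore at (0.5636,0.0013). I'll shift 1 mm and descend gently, watching the force.

```bash
python3 -m creep '[[0.5,-1,4,0,0,0],[0.5,-1,10,0,0,0],[0.5,-1,15,0,0,0],[0.5,-1,20,0,0,0],[0.5,-1,24,0,0,0],[0.5,-1,24,0,0,0]]'
python3 -m creep '[[0,0,3,0,0,0],[0,0,6,0,0,0],[0,0,9,0,0,0],[0,0,9,0,0,0]]'
```

```text
time: 7.45
tcp_pos: [0.5632, 0.0017, 0.1146]
tcp_rot: [3.139, 0.001, 1.467]
ft_force: [0.0, 0.2, -2.4]
finger_gap: 0.0218
time: 7.95
tcp_pos: [0.5637, 0.002, 0.1057]
tcp_rot: [3.138, 0.001, 1.468]
ft_force: [2.1, 0.6, 0.4]
finger_gap: 0.0217
```

```bash
python3 -m creep '[[0,0,2,0,0,0],[0,0,4,0,0,0],[0,0,6,0,0,0],[0,0,6,0,0,0]]'
python3 -m creep '[[0,0,2,0,0,0],[0,0,4,0,0,0],[0,0,6,0,0,0],[0,0,6,0,0,0]]'
```

```text
time: 8.45
tcp_pos: [0.5638, 0.0022, 0.0996]
tcp_rot: [3.138, 0.001, 1.468]
ft_force: [1.1, 1.4, 2.1]
finger_gap: 0.0218
time: 8.95
tcp_pos: [0.5637, 0.0024, 0.0932]
tcp_rot: [3.139, 0.001, 1.468]
ft_force: [0.9, 2.7, 0.1]
finger_gap: 0.0216
```

```bash
python3 -m creep '[[0,0,2,0,0,0],[0,0,4,0,0,0],[0,0,5.5,0,0,0],[0,0,6.5,0,0,0],[0,0,6.5,0,0,0]]'
python3 - <<'E'
from h import *
s2,d2=snap("scene","s5.png",(230,330,130,240),5)
E
```

```text
time: 9.57
tcp_pos: [0.5634, 0.0026, 0.0871]
tcp_rot: [3.139, 0.0, 1.468]
ft_force: [-2.0, 2.6, 9.1]
finger_gap: 0.0213
```

View pics/s5.png

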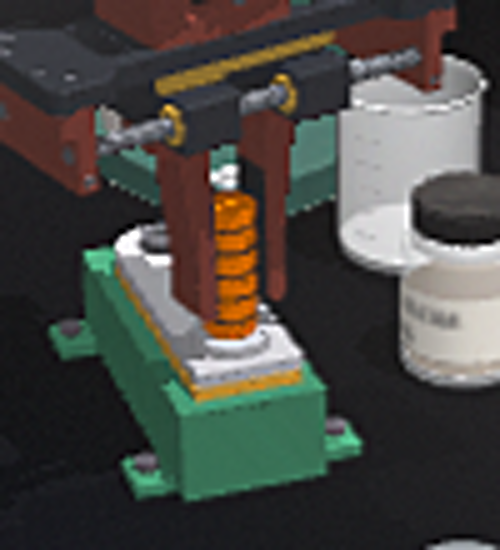

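The collar rests on the steel leaf, at crop about (235,345), and the leaves are lined up. The 9 N upward force shows contact. I'll press slightly more to confirm it's seated.

```bash
python3 -m creep '[[0,0,0.7,0,0,0],[0,0,1.2,0,0,0],[0,0,1.2,0,0,0]]'
```

```text
time: 10.0
tcp_pos: [0.5635, 0.0025, 0.087]
tcp_rot: [3.139, -0.001, 1.468]
ft_force: [-3.6, 2.9, 14.9]
finger_gap: 0.022
```

14.9 N with no further motion, at the expected seated height (0.087 against 0.0874). I'll release, retreat straight up, and look.

```bash
python3 -m creep '[[0,0,0,0,0,0],[0,0,0,0,0,0],[0,0,0,0,0,0],[0,0,0,0,0,0],[0,0,0,0,0,0]]' 60
python3 -m creep '[[0,0,-20,0,0,0],[0,0,-55,0,0,0],[0,0,-95,0,0,0],[-30,0,-120,0,0,0],[-70,0,-130,0,0,0],[-90,0,-130,0,0,0],[-90,0,-130,0,0,0],[-90,0,-130,0,0,0]]'
python3 - <<'E'
from h import *
s1,d1=snap("wrist","w6.png"); a=d1["img"][0:170,190:360,::-1]
d2=get_image("scene"); b=d2["img"][150:240,230:330,::-1]
a=cv2.resize(a,(400,400),interpolation=cv2.INTER_CUBIC);b=cv2.resize(b,(400,400*90//100),interpolation=cv2.INTER_CUBIC)
o=np.zeros((400,800,3),np.uint8);o[:,:400]=a;o[:360,400:]=b;cv2.imwrite("pics/fin.png",o)
# expected pixels (crop) of collar top centre, handle top with pin seated
for z in(.058,.114):print(z,(w2px(s1,d1,(.5636,.0013,z))-[190,0])*400/170,(w2px(s1,d2,(.5636,.0013,z))-[230,150])*4+[400,0])
print(s1["tcp_pos"],s1["ft_force"])
E
```

```text
time: 10.62
tcp_pos: [0.5634, 0.0025, 0.0869]
tcp_rot: [3.139, -0.001, 1.468]
ft_force: [0.3, -0.1, 0.6]
finger_gap: 0.06
time: 11.62
tcp_pos: [0.5539, -0.0859, 0.2165]
tcp_rot: [3.14, -0.001, 1.469]
ft_force: [-0.3, 0.7, -0.2]
finger_gap: 0.06
0.058 [203.53808305 267.8024922 ] [584.18563918 181.03177892]
0.114 [203.94055944 263.71525975] [581.26049103  79.99630027]
[ 0.55387412 -0.08589162  0.21647192] [-0.26100336  0.69818923 -0.21368571]
```

View pics/fin.png

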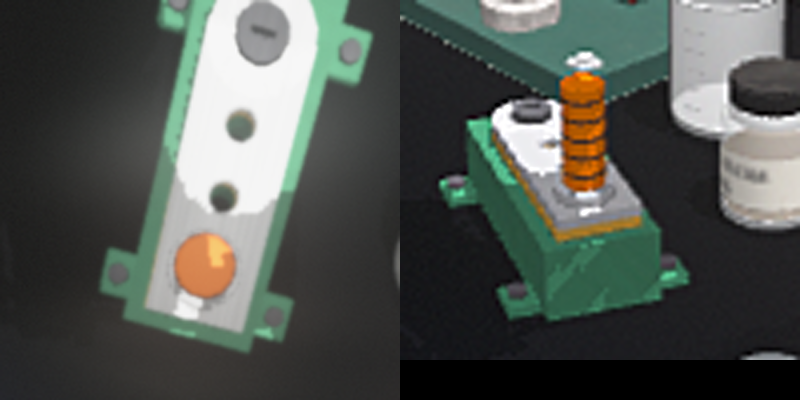

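The final views show the pin upright, its collar flat on the steel leaf. Both leaves are in line, with green visible through both pellet holes and no brass showing at the side. The handle top at (205,265) and (582,80) matches the seated prediction of (204,264) and (581,80).

```bash
python3 -c "
from rig import *
print(sign_off())"
```

```text
the job is handed in; nothing more can be done
None
```

The tapered pin is home in the block through both leaves, released, with its collar flat on the upper leaf. I lifted it out of its stand and drove it down through the lock hole in steps, and nothing but the pin moved the leaves. The job was handed in at about 11.7 s.

- **Seating:** the pin stopped hard at a tool height of 87.0 mm, against 87.4 mm expected. It did not move further under 15 N, and 15 N was the largest wrist force I saw reported.
- **Alignment:** the last wrist and scene pictures show the pin upright, both leaves in line with the block, and no brass showing at the side. The handle top is within about 1 px of where a seated pin should appear.
- **Surroundings:** the arm ended clear above the gauge, touching nothing. It stayed clear of the jars and the tin, though I took no final picture of the whole bench.
- **One disagreement:** the top camera placed things about 2 mm off from the wrist camera. I followed the wrist camera, which matched where the gripper met the pin.

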